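# Brace the square jar and free its tight lid

### The job

Set the square-bodied jar upright into the square socket of the black holder block, all the way down, so that it cannot turn. Then unscrew its tight lid counter-clockwise (seen from above), stopping when the lid comes free, and lift it straight off. Finish while still holding the lid in the gripper, level and just above the open jar (a few centimetres at most, not touching it), with the jar still standing fully down in the socket; leave the other things where they are.

Things in the scene. Friction and masses are not known exactly. Their poses are not given: they have to be found in the camera images.
- jar_center (a point): Glass jar, SQUARE body 60 x 60 x 66 mm high, about 0.4 kg, round white lid on (94 mm high in all). Point: on its axis, 33 mm above its underside; z up, x and y square to its sides. Loose on the table in one of three places; a ROUND jar with a like lid is another thing. Lifting the tight lid lifts the jar with it, so the jar can be carried by its lid.
- lid_center (a point): Square jar's white ribbed lid, 58 mm across, 25 mm high, 45 g, free to grip all round. Point: its centre, 12.5 mm below its top and, when on, 81.5 mm above the jar's underside; z up, x along the raised rib on its top. Lower edge 3 mm above the jar's shoulder. Tight: about 0.2 N m to turn, enough to spin an unbraced jar. It starts with its x 10 to 16 degrees counter-clockwise (from above) of the jar's x.
- jar_rim (a point): Centre of the jar's mouth, 88 mm above its underside, axes as jar_center; neck 40 mm across. Twist-off thread of three lugs under a springy liner (12 N): turned counter-clockwise the lid rises 1.5 mm and is free with its x about 70 degrees from the jar's x (after 55 to 60 degrees of turn); a stop ends the turn at about 105 degrees.
- socket_floor (a point): Black holder block 105 x 105 mm, top 36 mm above the table, on a steel foot 130 x 130 x 4 mm fixed to the table. In it a SQUARE socket 65 x 65 mm, 24 mm deep, 4 mm chamfer at the mouth. Point: centre of the socket's floor, 12 mm above the table; z up, x and y square to its sides (any quarter turn of the jar fits). A seated jar still has some 5 degrees of play either way.
There are look-alikes about, which are no part of the job. Of the things shaped like the part that bears lid_center, the white one is meant. Of the things that look like the part that bears socket_floor, the smaller one is meant.

How it is judged:
By the outcome, as a careful person would: the job done as asked, in the order asked, and still so for the second after the job is handed in, while the arm keeps its last pose, push and grip.
It also fails if it takes over 43 s, if anything falls off the work surface, if the arm or the gripper's body presses on something with over 40 N, if the wrist force passes 120 N, or if a joint passes its speed limit or range.

### The arm

A 7-joint arm with a two-finger parallel gripper is mounted at the origin on the work surface. World frame = base frame: x ahead of the robot, y to its left, z up, the work surface at z = 0. Lengths are in mm, angles in rad, forces in N, time in s.
With the tool pointing down it reaches from about 400 to 925 mm from the base axis. Payload 4.1 kg.
Tool frame: the origin (TCP) lies at the very end of the fingers, on their centre line; the grasp point (between the pads) lies 19 mm behind it; z points along the fingers, x is the direction in which the jaws open and shut, and the axes are right-handed (so a half turn about z gives the same grasp; the last joint's range is limited). The gripper opens to 85 mm and grips with 20 to 120 N. Pads are 22 mm wide; open, the fingers measure 114 mm over their backs; the gripper's body (76 mm by 85 mm) begins 54 mm behind the grasp point. The pads swing forward as they close: fully open they stand 13 mm farther back than shut.
Start: joints at [-1.298, 0.398, 0.045, 1.537, -0.019, 1.207, -0.051], TCP at [236.122, 605.632, 231.347] pointing down, gripper open.
Joint ranges: [-2.82, 2.82], [-0.49, 2.23], [-1.37, 1.46], [0, 2.46], [-1.36, 4.5], [0.23, 2], [-2.94, 2.94]. Speed limits (rad/s): [2.57, 2.57, 3.14, 3.14, 3.14, 3.14, 3.14].

### API

Orientations are given as a 3x3 rotation matrix whose columns are the frame's x, y, z axes.
In Python, from rig import telemetry, imaging, order gives the robot as it stands.
- The arm moves only by the tool apply_moves, never from a script. Its argument "rows" is a list of rows, each an object with "delta_pos": the shift along the tool's x, y, z in cm, a list of three; "twist": the turn, a rotation vector about the tool's x, y, z in degrees, a list of three; "gripper": the opening, from 0 (shut) to 1 (fully open). In form: [{"delta_pos": [x, y, z], "twist": [rx, ry, rz], "gripper": gripper}, ...]. A call has 1 to 12 rows; each row is the pose to reach, as a shift and turn from the pose commanded when the call began, along the tool's axes at that moment; what a row does not reach only later rows make up. A row lasts 1/10 s, in which the tool goes at most 50 mm and 8.59 degrees, less where a joint would pass 70% of its speed; a pose out of reach is approached as far as the arm can. A call with a gripper value outside its range is refused whole. The fingers move at their own pace and stop on an object; "newtons" is the grip in N (left out, the last holds). Time passes only in rows, so rows that repeat a pose let the fingers close. It gives the time, the measured TCP pose, the force and the opening at its end, in the units of the state.
- telemetry.state(): the state, without advancing time (a new reading comes with each control period).
- imaging.grab_frame(name): name is "side" or "top" or "wrist"; returns a dict with "img" (384x512x3 uint8, blue, green, red), "fx", "fy", "cx", "cy" (pixels), "extrinsics" (4x4, takes a point from camera to world coordinates); the wrist camera has in their place "tool_from_camera" (4x4, takes a point from camera to tool coordinates, whose origin is the TCP and whose axes are the tool frame's). Camera axes: x right, y up, looking along -z (the intrinsics and any distortion apply to the point x, -y, -z); pixel columns grow to the right and rows downward; lengths in mm; the calibration is good to about 2 mm. A picture is of the moment at which its call begins: read the wrist's pose just before it. There is no depth.
- order.close_job(): hands the job in, once; it reports no verdict.
The state is a dict: "time_s": time; "q": joint angles; "qvel": joint speeds; "joint_torque": joint torques, N m; "ee_pos": TCP position; "tcp_rot": TCP orientation; "wrist_force": force on the tool from outside, world axes, zero at the start; "moment": the same for the moment, N m; "grip_width": finger opening in mm.
Only numpy, scipy, OpenCV 4.12 (cv2) and the standard library are available. Lean on these libraries where they do the work, as an engineer would, in place of code of your own. Each camera call takes 0.05 s, during which the arm holds its last target.

## Working session

There is one attempt and no reset: what is moved stays moved. The work goes in short steps, Python scripts to look and compute and a tool call to move; the robot and the scene stay as the last step left them, time stands still between calls to the robot, and variables do not carry over. Pictures are saved under pics/ and viewed, and the job is handed in when it is done.

Besides the shell and the picture viewer there is one more tool, called after "Request:" by a JSON object that holds its "api" and its "payload", one argument or row to a line. apply_moves: Moves the arm, as the interface text tells. Its arguments: {"type":"object","properties":{"rows":{"type":"array"},"newtons":{"type":"number"}},"required":["rows"]}

```bash
mkdir -p pics; cat > h.py <<'E'
import numpy as np, cv2, json
from rig import telemetry, imaging, order
def snap(name,fn):
    s=telemetry.state(); f=imaging.grab_frame(name); cv2.imwrite('pics/'+fn+'.png',f['img'])
    if 'extrinsics' in f: T=np.array(f['extrinsics'])
    else:
        W=np.eye(4);W[:3,:3]=np.array(s['tcp_rot']);W[:3,3]=s['ee_pos'];T=W@np.array(f['tool_from_camera'])
    np.savez('pics/'+fn+'.npz',T=T,K=[f['fx'],f['fy'],f['cx'],f['cy']])
    return f,T
def ray(T,K,u,v):
    d=T[:3,:3]@np.array([(u-K[2])/K[0],-(v-K[3])/K[1],-1.0]); return T[:3,3],d/np.linalg.norm(d)
def onz(fn,u,v,z):
    a=np.load('pics/'+fn+'.npz'); o,d=ray(a['T'],a['K'],u,v); return o+d*(z-o[2])/d[2]
def proj(fn,p):
    a=np.load('pics/'+fn+'.npz');K=a['K'];c=np.linalg.inv(a['T'])@np.append(p,1); return K[2]+K[0]*c[0]/-c[2],K[3]+K[1]*c[1]/c[2]
E
python3 - <<'E'
from h import *
s=telemetry.state();print(s)
for n in ['side','top','wrist']:
    f,T=snap(n,n+'0');print(n,{k:v for k,v in f.items() if k not in('img',)})
E
```

```text
{'time_s': 0.0, 'q': array([-1.29797019,  0.39921186,  0.04499425,  1.53786655, -0.01870096,
        1.20685484, -0.05068551]), 'qvel': array([-0.00140642, -0.00024772, -0.00082007, -0.00116912, -0.00046462,
        0.00017691,  0.00086342]), 'joint_torque': array([ 3.38253121e-04, -4.75121784e+01,  1.36501305e+00, -2.54214764e+01,
        1.16756558e-02,  9.56013246e-03, -4.66360817e-06]), 'ee_pos': array([235.88934675, 605.02747878, 230.25577746]), 'tcp_rot': array([[ 3.63164975e-01,  9.31724669e-01, -5.85877216e-04],
       [ 9.31722883e-01, -3.63165428e-01, -1.82805801e-03],
       [-1.91601709e-03,  1.18011431e-04, -9.99998157e-01]]), 'wrist_force': array([ 0.39318264, -0.51292626, -0.17471965]), 'moment': array([ 0.0679546 ,  0.00609793, -0.01091344]), 'grip_width': 85.41411691320891}
side {'fx': 402.17013028350925, 'fy': 402.17013028350925, 'cx': 255.65889291077903, 'cy': 188.6511129452588, 'extrinsics': array([[ 9.65999036e-01,  1.87524031e-01, -1.77990448e-01,
         2.69872704e+02],
       [-2.58536185e-01,  7.06512592e-01, -6.58786004e-01,
        -5.11156665e+02],
     
[... 399 characters left out ...]
-1.07583942e-03,  1.51587127e-02,
         7.96516339e+01],
       [ 1.47788309e-02,  1.63506917e-01,  9.86431485e-01,
         1.31182335e+03],
       [ 0.00000000e+00,  0.00000000e+00,  0.00000000e+00,
         1.00000000e+00]])}
wrist {'fx': 314.9354609555274, 'fy': 314.9354609555274, 'cx': 256.2461969920308, 'cy': 188.7980402566025, 'tool_from_camera': array([[ 9.99999446e-01, -8.74753196e-05, -1.04870583e-03,
        -8.69874317e-01],
       [-3.63655725e-04, -9.63871636e-01, -2.66366923e-01,
        -6.71608583e+01],
       [-9.87517270e-04,  2.66367157e-01, -9.63871134e-01,
        -1.41373589e+02],
       [ 0.00000000e+00,  0.00000000e+00,  0.00000000e+00,
         1.00000000e+00]])}
```

View pics/top0.png

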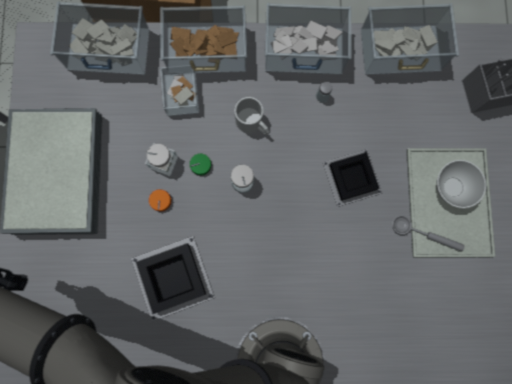

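View pics/side0.png

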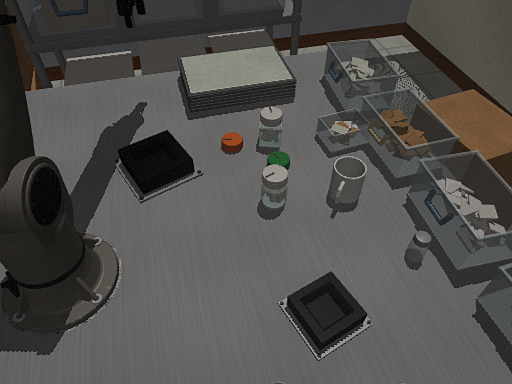

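View pics/wrist0.png

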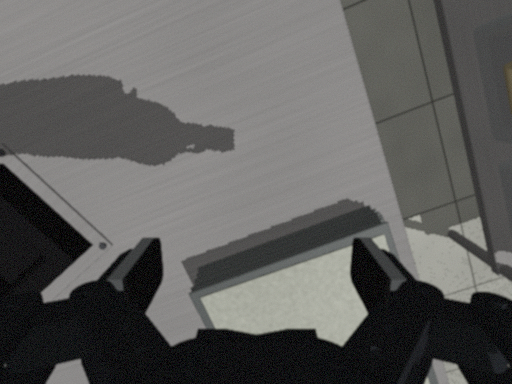

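Two white-lidded jars: top (158,158) and (243,178). Orange (160,201) and green (200,164) lids are look-alikes. Two blocks: small (354,178) and larger (172,278). I'll enlarge these.

```bash
python3 - <<'E'
from h import *
t=cv2.imread('pics/top0.png');s=cv2.imread('pics/side0.png')
a=cv2.resize(t[130:215,135:265],(780,510),interpolation=cv2.INTER_CUBIC)
cv2.imwrite('pics/c1.png',np.clip(a*1.3,0,255).astype(np.uint8))
b=cv2.resize(s[100:215,220:330],None,fx=5,fy=5,interpolation=cv2.INTER_CUBIC)
cv2.imwrite('pics/c2.png',np.clip(b*1.3,0,255).astype(np.uint8))
c=cv2.resize(t[140:215,315:390],None,fx=7,fy=7,interpolation=cv2.INTER_CUBIC)
cv2.imwrite('pics/c3.png',np.clip(c*2.,0,255).astype(np.uint8))
E
```

```text
(no output)
```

View pics/c1.png

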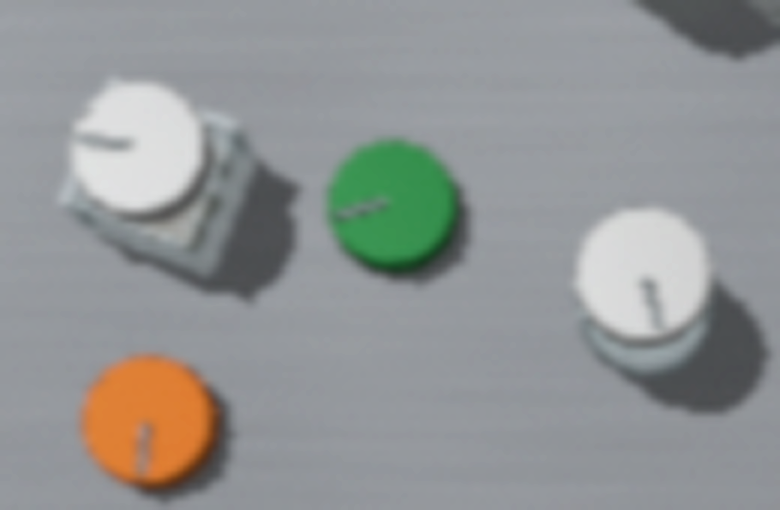

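View pics/c2.png

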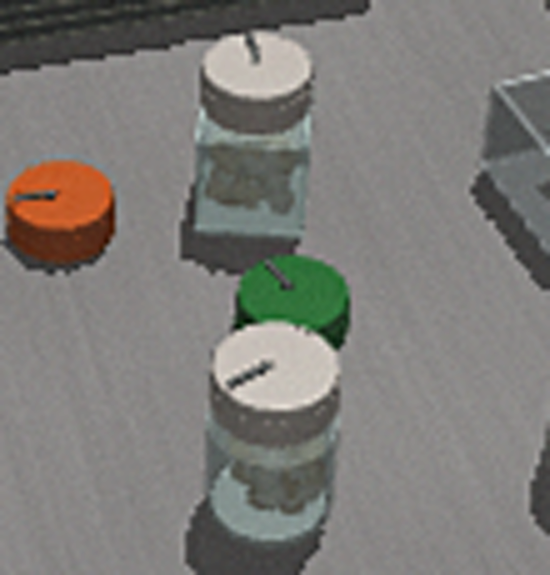

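View pics/c3.png

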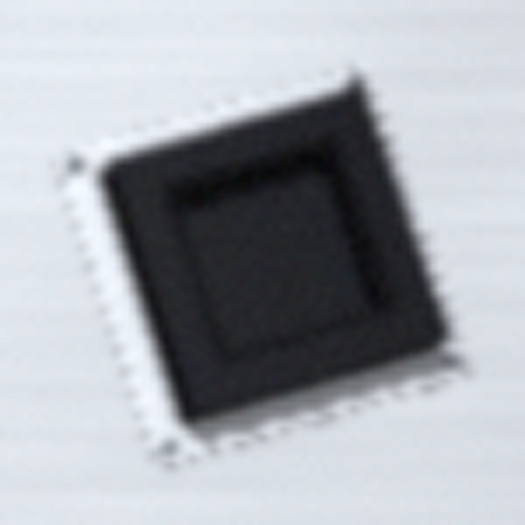

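c1: the jar at top (158,158) has a square body and white lid, so it is the one. The jar at (243,178) is round. The smaller block is at (354,178). Next I'll measure both.

```bash
python3 - <<'E'
from h import *
t=cv2.imread('pics/top0.png');hsv=cv2.cvtColor(t,cv2.COLOR_BGR2HSV)
print(t[158,156],t[165,172],t[150,190])
# lid: bright circle
g=cv2.cvtColor(t,cv2.COLOR_BGR2GRAY)
m=((g>165)).astype(np.uint8); 
n,l,st,c=cv2.connectedComponentsWithStats(m)
for i in range(1,n):
    if st[i][4]>100 and 140<c[i][0]<260 and 130<c[i][1]<200:
        cs,_=cv2.findContours((l==i).astype(np.uint8),0,1);(x,y),r=cv2.minEnclosingCircle(cs[0]);print(st[i],c[i],(x,y,r),onz('top0',x,y,94))
# block top
m=((g<60)).astype(np.uint8);n,l,st,c=cv2.connectedComponentsWithStats(m)
for i in range(1,n):
    if st[i][4]>600 and st[i][4]<8000 :
        cs,_=cv2.findContours((l==i).astype(np.uint8),0,1);cc=max(cs,key=cv2.contourArea)
        b=cv2.boxPoints(cv2.minAreaRect(cc));P=np.array([onz('top0',*p,36) for p in b])
        print(st[i],P[:,:2].round(1).tolist(),P.mean(0),np.linalg.norm(P[1]-P[0]),np.linalg.norm(P[2]-P[1]),np.degrees(np.arctan2(*(P[1]-P[0])[1::-1]))%90)
E
```

```text
[173 173 172] [102 100  95] [123 119 116]
[148 145  19  19 249] [157.90361446 154.2248996 ] (157.0, 154.0, 9.848958015441895) [533.85291636 314.9084726   94.        ]
[232 167  11  18 117] [237.03418803 174.94017094] (239.0, 175.5, 8.732224464416504) [477.41790418 104.1561137   94.        ]
[ 82   0 130  27 942] [[996.6, 551.5], [998.5, 186.1], [919.0, 185.2], [917.4, 547.2]] [957.87982218 367.51802947  36.        ] 365.3766920105411 79.56476412595401 0.30509411031184186
[ 85   7  53  15 616] [[936.2, 541.9], [976.2, 541.9], [967.5, 393.5], [927.5, 394.2]] [951.89070723 467.88142772  36.        ] 40.01007530775275 148.6627542081571 89.9821734636721
[164  10  63  13 762] [[930.5, 317.8], [967.1, 318.8], [968.0, 143.3], [931.3, 143.0]] [949.23219018 230.71227354  36.        ] 36.593721759794555 175.52930534017258 1.5676680306150201
[ 75  33  84  50 891] [[756.6, 558.1], [901.3, 563.3], [896.7, 332.2], [751.8, 331.0]] [826.59623154 446.15454295  36.        ] 144.76490045173603 231.09525369450142 2.073194892798471
[370  57  82  26 687] [[810.4, -257.7], [830.4, -487.0], [764.7, -487.4], 
[... 377 characters left out ...]
671.2], [610.4, -591.2]] [ 707.56554522 -577.21474445   36.        ] 114.83299127678549 157.99242586759814 45.95683232992801
[  12  112   94  127 1452] [[336.4, 697.0], [667.0, 494.6], [553.8, 332.8], [231.9, 539.8]] [447.28056296 516.06551626  36.        ] 387.63829719223025 197.48923145895097 58.520197554277644
[ 329  152   51   49 1622] [[521.9, -135.9], [557.1, -240.5], [447.3, -271.8], [413.2, -168.4]] [ 484.86508305 -204.16408365   36.        ] 110.37102376049859 114.14056806871955 18.619679313187532
[ 137  244   70   69 3121] [[258.8, 375.9], [309.9, 234.9], [177.1, 184.1], [127.9, 323.1]] [218.44841605 279.51206781  36.        ] 149.94670832788512 142.20907149492797 19.94104885400658
```

```bash
cat >> h.py <<'E'
from scipy.spatial.transform import Rotation as Rr
def goal(x,y,z,yaw):
    s=telemetry.state();R=np.array(s['tcp_rot']);a=np.radians(yaw)
    G=np.array([[np.cos(a),np.sin(a),0],[np.sin(a),-np.cos(a),0],[0,0,-1.]])
    d=R.T@(np.array([x,y,z])-s['ee_pos'])/10; w=np.degrees(Rr.from_matrix(R.T@G).as_rotvec())
    print('t',round(s['time_s'],2),'d',d.round(2),'w',w.round(1),'at',np.round(s['ee_pos'],1),'yaw',round(np.degrees(np.arctan2(R[1,0],R[0,0])),1),'q',np.round(s['q'],2),'F',np.round(s['wrist_force'],1),'M',np.round(s['moment'],2),'grip',round(s['grip_width'],1))
E
python3 -c "
from h import *
goal(525,313,210,70)"
```

```text
t 0.15 d [-16.72  37.54   2.08] w [ 0.   0.1 -1.3] at [235.9 605.2 230.5] yaw 68.7 q [-1.3   0.4   0.05  1.54 -0.02  1.21 -0.05] F [-0.1  0.3  0.2] M [0.01 0.05 0.04] grip 85.6
```

Request:
{"api": "apply_moves", "payload": {
  "rows": [
    {"delta_pos":[-16.7,37.5,2.0],"twist":[0,0,0],"gripper":1},
    {"delta_pos":[-16.7,37.5,2.0],"twist":[0,0,0],"gripper":1},
    {"delta_pos":[-16.7,37.5,2.0],"twist":[0,0,0],"gripper":1},
    {"delta_pos":[-16.7,37.5,2.0],"twist":[0,0,0],"gripper":1},
    {"delta_pos":[-16.7,37.5,2.0],"twist":[0,0,0],"gripper":1},
    {"delta_pos":[-16.7,37.5,2.0],"twist":[0,0,0],"gripper":1},
    {"delta_pos":[-16.7,37.5,2.0],"twist":[0,0,0],"gripper":1},
    {"delta_pos":[-16.7,37.5,2.0],"twist":[0,0,0],"gripper":1},
    {"delta_pos":[-16.7,37.5,2.0],"twist":[0,0,0],"gripper":1},
    {"delta_pos":[-16.7,37.5,2.0],"twist":[0,0,0],"gripper":1},
    {"delta_pos":[-16.7,37.5,2.0],"twist":[0,0,0],"gripper":1},
    {"delta_pos":[-16.7,37.5,2.0],"twist":[0,0,0],"gripper":1}
  ]
}}

```text
time_s: 1.35
ee_pos: [523.1, 316.3, 211.2]
tcp_rot: [[0.359, 0.933, -0.001], [0.933, -0.359, 0.001], [0.001, -0.001, -1.0]]
wrist_force: [1.0, 0.1, -0.2]
grip_width: 85.3
```

```bash
python3 -c "
from h import *
f,T=snap('wrist','w1')
cv2.imwrite('pics/w1b.png',cv2.resize(f['img'],(768,576),interpolation=cv2.INTER_CUBIC))
goal(525,313,210,70)"
```

```text
t 1.4 d [-0.24  0.28  0.13] w [-0.1 -0.  -1.1] at [523.2 316.2 211.3] yaw 68.9 q [-0.77  0.35  0.21  1.66 -0.08  1.14  0.66] F [ 0.1 -0.4 -0.9] M [-0.01  0.02  0.04] grip 85.5
```

View pics/w1b.png

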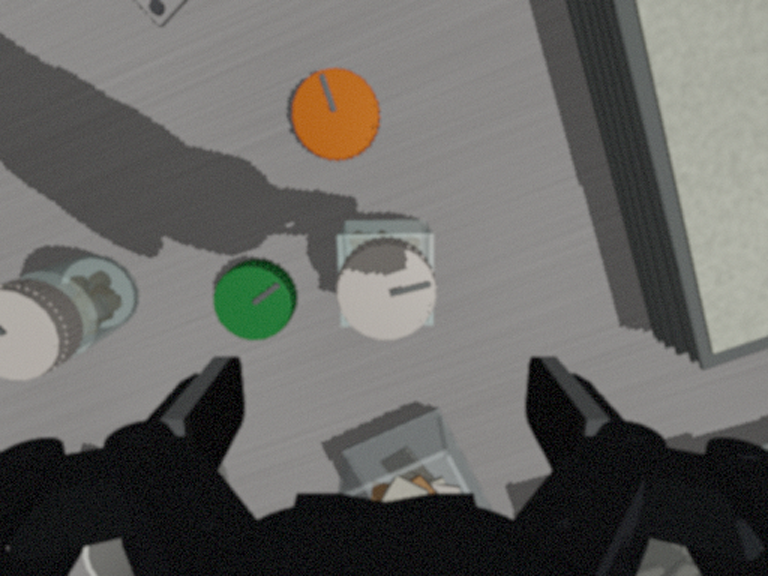

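The square jar is at about (257,192) px in native pixels, with the rib pointing right and about 12° up, and the body nearly square to the picture. Now the refinement.

```bash
python3 - <<'E'
from h import *
im=cv2.imread('pics/w1.png');g=cv2.cvtColor(im,cv2.COLOR_BGR2GRAY)
c=cv2.resize(im[140:235,205:310],None,fx=7,fy=7,interpolation=cv2.INTER_CUBIC);cv2.imwrite('pics/w1c.png',c[:600,:800])
# predicted lid-top circle px, from candidates
m=(g>150).astype(np.uint8);n,l,st,ce=cv2.connectedComponentsWithStats(m);i=l[200,245];print(st[i],ce[i])
cs,_=cv2.findContours((l==i).astype(np.uint8),0,1);p=max(cs,key=cv2.contourArea).reshape(-1,2)
low=p[p[:,1]>185].astype(float) # unshadowed lower arc
A=np.c_[2*low,np.ones(len(low))];s=np.linalg.lstsq(A,(low**2).sum(1),rcond=None)[0];r=np.sqrt(s[2]+s[0]**2+s[1]**2);print(s[:2],r,onz('w1',s[0],s[1],94))
o=onz('w1',s[0],s[1],94);e=onz('w1',s[0]+r,s[1],94);print(np.linalg.norm(o-e))
E
```

```text
[ 225  167   67   60 2597] [257.89372353 200.50288795]
[257.44506818 194.33413966] 32.966254981146406 [531.67182123 313.56279935  94.        ]
28.21816200783574
```

View pics/w1c.png

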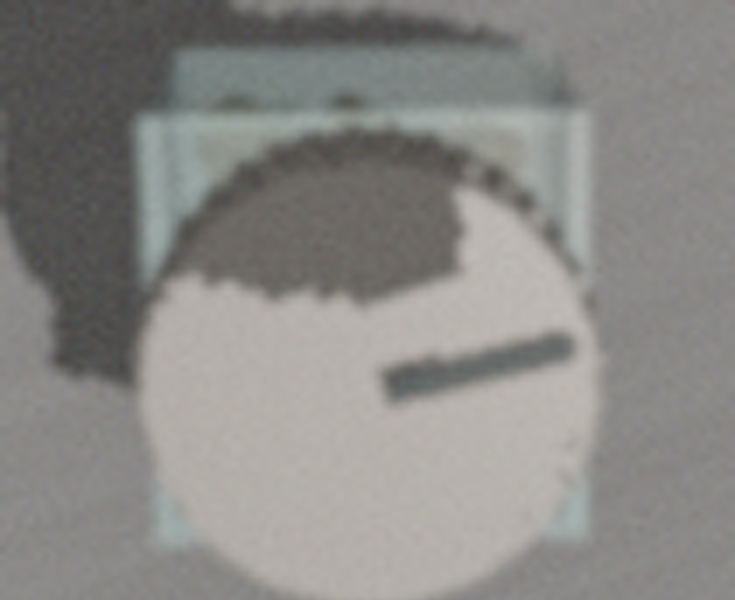

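```bash
python3 - <<'E'
from h import *
f=lambda x,y:onz('w1',205+x/7,140+y/7,66)
P=[f(137,110),f(590,110),f(588,543),f(153,543)]
for p in P:print(p.round(1))
yaw=lambda a,b:np.degrees(np.arctan2(*(b-a)[1::-1]))
print([round(yaw(P[i],P[j]),1) for i,j in((0,1),(3,2),(3,0),(2,1))],np.mean(P,0))
g=lambda x,y:onz('w1',205+x/7,140+y/7,94)
print('rib',yaw(g(388,385),g(575,343)))
r=onz('w1',205+388/7,140+385/7,94);print(r)
goal(531.5,313.5,120,69)
E
```

```text
[494.1 295.8  66. ]
[515.4 351.2  66. ]
[572.3 330.9  66. ]
[550.6 274.7  66. ]
[np.float64(68.9), np.float64(68.9), np.float64(159.5), np.float64(160.3)] [533.11543202 313.16959978  66.        ]
rib 82.11713493564284
[533.14530082 315.73393456  94.        ]
t 1.4 d [0.04 0.88 9.13] w [-0.1 -0.  -0.1] at [523.2 316.2 211.3] yaw 68.9 q [-0.77  0.35  0.21  1.66 -0.08  1.14  0.66] F [ 0.1 -0.4 -0.9] M [-0.01  0.02  0.04] grip 85.5
```

Request:
{"api": "apply_moves", "payload": {
  "rows": [
    {"delta_pos":[0.05,0.92,3],"twist":[0,0,-0.3],"gripper":1},
    {"delta_pos":[0.05,0.92,7],"twist":[0,0,-0.3],"gripper":1},
    {"delta_pos":[0.05,0.92,10.5],"twist":[0,0,-0.3],"gripper":1},
    {"delta_pos":[0.05,0.92,12.5],"twist":[0,0,-0.3],"gripper":1},
    {"delta_pos":[0.05,0.92,13.5],"twist":[0,0,-0.3],"gripper":1},
    {"delta_pos":[0.05,0.92,14.2],"twist":[0,0,-0.3],"gripper":1},
    {"delta_pos":[0.05,0.92,14.2],"twist":[0,0,-0.3],"gripper":1},
    {"delta_pos":[0.05,0.92,14.2],"twist":[0,0,-0.3],"gripper":1}
  ],
  "newtons": 60
}}

```text
time_s: 2.2
ee_pos: [534.3, 311.7, 70.5]
tcp_rot: [[0.358, 0.934, 0.002], [0.934, -0.358, 0.001], [0.002, 0.001, -1.0]]
wrist_force: [0.3, -0.0, -0.7]
grip_width: 85.5
```

```bash
python3 - <<'E'
from h import *
goal(532,313.5,67.5,69.2)
f,T=snap('wrist','w2')
cv2.imwrite('pics/w2b.png',cv2.resize(f['img'],(768,576),interpolation=cv2.INTER_CUBIC))
E
```

```text
t 2.2 d [ 0.08 -0.28  0.3 ] w [ 0.1 -0.1 -0.2] at [534.3 311.7  70.5] yaw 69.0 q [-0.74  0.51  0.19  1.77 -0.12  0.87  0.71] F [ 0.3 -0.  -0.7] M [ 0.03  0.01 -0.02] grip 85.5
```

View pics/w2b.png

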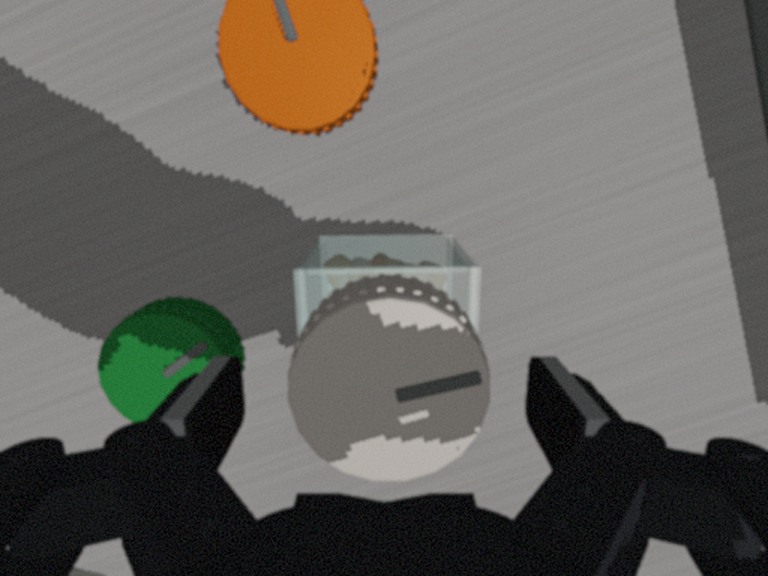

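```bash
python3 - <<'E'
from h import *
for v in (297,385,482): print(onz('w2',389/1.5,v/1.5,94).round(1))
a,b=onz('w2',388/1.5,291/1.5,94),onz('w2',389/1.5,482/1.5,94);print((a+b)/2,np.linalg.norm(a-b))
l,r=onz('w2',288/1.5,388/1.5,94),onz('w2',490/1.5,388/1.5,94);print((l+r)/2,np.linalg.norm(l-r))
E
```

```text
[505.6 323.2  94. ]
[529.3 314.2  94. ]
[558.6 303.   94. ]
[531.31914701 313.26118917  94.        ] 58.37190703656438
[530.16976909 313.85773224  94.        ] 55.72508278657989
```

Request:
{"api": "apply_moves", "payload": {
  "rows": [
    {"delta_pos":[0.08,-0.25,0.15],"twist":[0,0,-0.2],"gripper":1},
    {"delta_pos":[0.08,-0.25,0.25],"twist":[0,0,-0.2],"gripper":1},
    {"delta_pos":[0.08,-0.25,0.25],"twist":[0,0,-0.2],"gripper":1},
    {"delta_pos":[0.08,-0.25,0.25],"twist":[0,0,-0.2],"gripper":0.8},
    {"delta_pos":[0.08,-0.25,0.25],"twist":[0,0,-0.2],"gripper":0.7},
    {"delta_pos":[0.08,-0.25,0.25],"twist":[0,0,-0.2],"gripper":0.5},
    {"delta_pos":[0.08,-0.25,0.25],"twist":[0,0,-0.2],"gripper":0.3},
    {"delta_pos":[0.08,-0.25,0.25],"twist":[0,0,-0.2],"gripper":0.0},
    {"delta_pos":[0.08,-0.25,0.25],"twist":[0,0,-0.2],"gripper":0.0},
    {"delta_pos":[0.08,-0.25,0.25],"twist":[0,0,-0.2],"gripper":0.0}
  ],
  "newtons": 60
}}

```text
time_s: 3.25
ee_pos: [532.1, 313.4, 67.4]
tcp_rot: [[0.355, 0.935, 0.001], [0.935, -0.355, 0.001], [0.002, 0.001, -1.0]]
wrist_force: [0.1, 2.6, 4.5]
grip_width: 56.3
```

```bash
python3 - <<'E'
from h import *
goal(532,313.5,160,69.2)
f,T=snap('wrist','w3')
cv2.imwrite('pics/w3b.png',cv2.resize(f['img'],(768,576),interpolation=cv2.INTER_CUBIC))
E
```

```text
t 3.25 d [ 0.02 -0.   -9.26] w [ 0.  -0.1  0. ] at [532.1 313.4  67.4] yaw 69.2 q [-0.74  0.51  0.18  1.78 -0.12  0.86  0.71] F [0.1 2.6 4.5] M [ 0.45 -0.06 -0.05] grip 56.3
```

View pics/w3b.png

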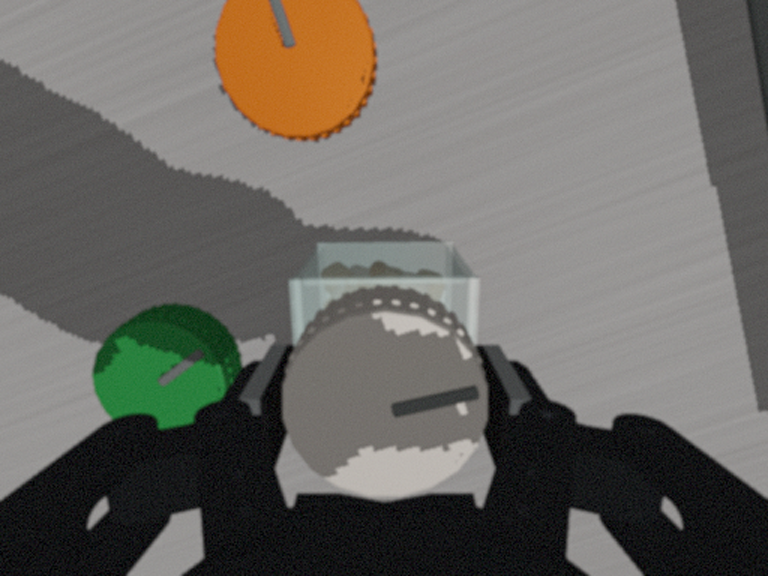

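Request:
{"api": "apply_moves", "payload": {
  "rows": [
    {"delta_pos":[0,0,-0.5],"twist":[0,0,0],"gripper":0},
    {"delta_pos":[0,0,-1.5],"twist":[0,0,0],"gripper":0},
    {"delta_pos":[0,0,-3],"twist":[0,0,0],"gripper":0},
    {"delta_pos":[0,0,-5],"twist":[0,0,0],"gripper":0},
    {"delta_pos":[0,0,-8],"twist":[0,0,0],"gripper":0},
    {"delta_pos":[0,0,-11],"twist":[0,0,0],"gripper":0},
    {"delta_pos":[0,0,-13.5],"twist":[0,0,0],"gripper":0},
    {"delta_pos":[0,0,-15],"twist":[0,0,0],"gripper":0},
    {"delta_pos":[0,0,-15],"twist":[0,0,0],"gripper":0}
  ],
  "newtons": 60
}}

```text
time_s: 4.2
ee_pos: [532.8, 313.0, 219.5]
tcp_rot: [[0.355, 0.935, 0.004], [0.935, -0.355, 0.003], [0.004, 0.003, -1.0]]
wrist_force: [0.2, 0.0, -5.8]
grip_width: 56.3
```

```bash
python3 - <<'E'
from h import *
# standoff: holder(485,-204) at tool y=-85 with yaw 17.5: tool y=(sin,-cos)
a=np.radians(17.5); ty=np.array([np.sin(a),-np.cos(a)]); p=np.array([485,-204])+85*ty; print(p)
goal(p[0],p[1],215,17.5)
E
```

```text
[ 510.55999296 -285.06594081]
t 4.2 d [-56.69  19.18   0.28] w [ 0.  -0.3 51.7] at [532.8 313.  219.5] yaw 69.2 q [-0.76  0.35  0.21  1.64 -0.08  1.15  0.68] F [ 0.2  0.  -5.8] M [ 0.04 -0.07 -0.01] grip 56.3
```

Request:
{"api": "apply_moves", "payload": {
  "rows": [
    {"delta_pos":[-1.7,0.6,0],"twist":[0,0,1.5],"gripper":0},
    {"delta_pos":[-4.5,1.5,0],"twist":[0,0,4],"gripper":0},
    {"delta_pos":[-8.5,2.9,0],"twist":[0,0,7.7],"gripper":0},
    {"delta_pos":[-13,4.4,0],"twist":[0,0,11.9],"gripper":0},
    {"delta_pos":[-17.6,6,0],"twist":[0,0,16],"gripper":0},
    {"delta_pos":[-22,7.5,0],"twist":[0,0,20],"gripper":0},
    {"delta_pos":[-26.6,9,0],"twist":[0,0,24.3],"gripper":0},
    {"delta_pos":[-31,10.5,0],"twist":[0,0,28.4],"gripper":0},
    {"delta_pos":[-35.7,12,0],"twist":[0,0,32.6],"gripper":0},
    {"delta_pos":[-40,13.6,0],"twist":[0,0,36.7],"gripper":0},
    {"delta_pos":[-44.2,15,0],"twist":[0,0,40.5],"gripper":0},
    {"delta_pos":[-48,16.3,0],"twist":[0,0,44],"gripper":0}
  ]
}}

```text
time_s: 5.4
ee_pos: [510.9, -196.7, 215.2]
tcp_rot: [[0.907, 0.421, -0.003], [0.421, -0.907, 0.0], [-0.003, -0.002, -1.0]]
wrist_force: [0.7, 0.5, -5.2]
grip_width: 56.5
```

```bash
python3 - <<'E'
from h import *
goal(510.5,-285,217,17.5)
E
```

```text
t 5.4 d [-3.75  7.99 -0.18] w [-0.1  0.2  7.4] at [ 510.9 -196.7  215.2] yaw 24.9 q [-0.21  0.27  0.6   1.81 -0.17  1.11  0.88] F [ 0.7  0.5 -5.2] M [ 0.03 -0.09 -0.04] grip 56.5
```

Request:
{"api": "apply_moves", "payload": {
  "rows": [
    {"delta_pos":[-1.6,3.5,0],"twist":[0,0,3.5],"gripper":0},
    {"delta_pos":[-2.8,6,0],"twist":[0,0,6],"gripper":0},
    {"delta_pos":[-3.5,7.5,0],"twist":[0,0,7],"gripper":0},
    {"delta_pos":[-3.75,8,0],"twist":[0,0,7.4],"gripper":0},
    {"delta_pos":[-3.75,8,0],"twist":[0,0,7.4],"gripper":0},
    {"delta_pos":[-3.75,8,0],"twist":[0,0,7.4],"gripper":0},
    {"delta_pos":[-3.75,8,0],"twist":[0,0,7.4],"gripper":0}
  ]
}}

```text
time_s: 6.1
ee_pos: [514.2, -280.2, 216.5]
tcp_rot: [[0.951, 0.309, -0.0], [0.309, -0.951, 0.002], [0.0, -0.002, -1.0]]
wrist_force: [0.0, 0.3, -5.5]
grip_width: 56.4
```

```bash
python3 - <<'E'
from h import *
goal(510.5,-285,217,17.5)
f,T=snap('wrist','w4')
cv2.imwrite('pics/w4b.png',np.clip(1.6*cv2.resize(f['img'],(768,576),interpolation=cv2.INTER_CUBIC),0,255).astype(np.uint8))
E
```

```text
t 6.1 d [-0.5   0.35 -0.05] w [-0.1 -0.   0.5] at [ 514.2 -280.2  216.5] yaw 18.0 q [-0.07  0.35  0.64  1.73 -0.23  1.14  0.95] F [ 0.   0.3 -5.5] M [-0.02 -0.04 -0.06] grip 56.4
```

View pics/w4b.png

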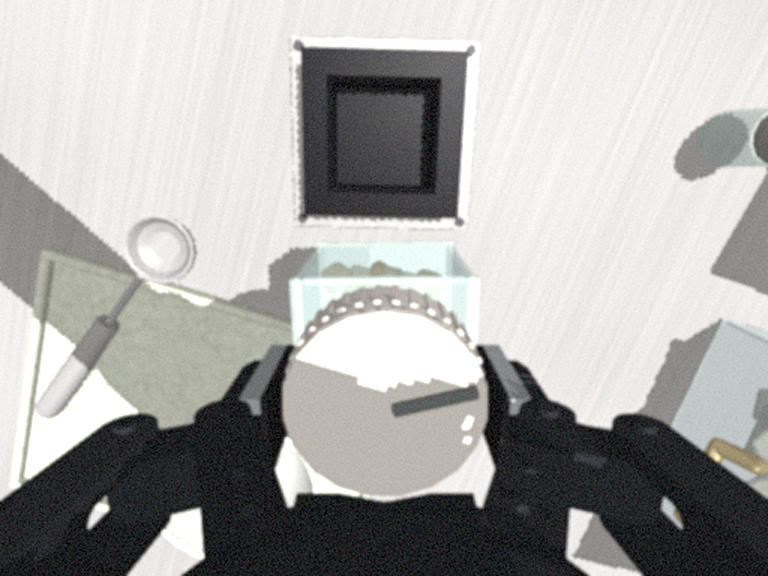

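```bash
python3 - <<'E'
from h import *
im=cv2.imread('pics/w4.png')
c=im[18:158,188:325];c=cv2.resize(c,None,fx=4.2,fy=4.2,interpolation=cv2.INTER_CUBIC);cv2.imwrite('pics/w4c.png',np.clip(c*3.,0,255).astype(np.uint8))
E
```

```text
(no output)
```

View pics/w4c.png

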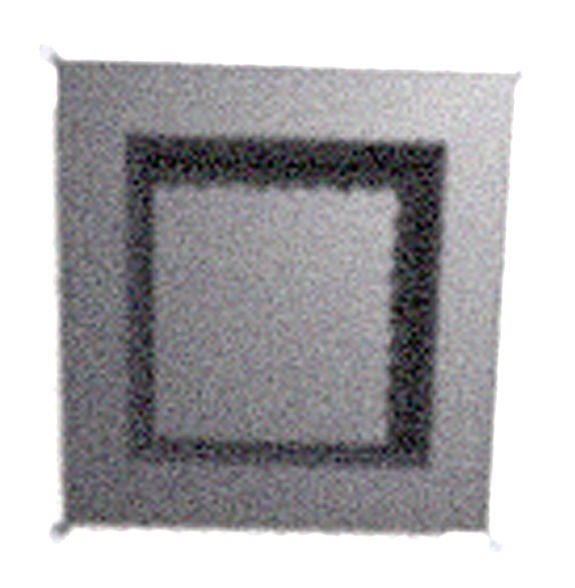

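```bash
python3 - <<'E'
from h import *
f=lambda x,y,z=36:onz('w4',188+x/4.2,18+y/4.2,z)
yaw=lambda a,b:np.degrees(np.arctan2(*(b-a)[1::-1]))
for C in ([(58,65),(520,75),(490,528),(62,527)],[(127,135),(447,143),(430,467),(132,465)]):
    P=[f(*c) for c in C]
    print(np.mean(P,0).round(1),[round(yaw(P[i],P[j]),1) for i,j in((0,1),(3,2),(3,0),(2,1))],[round(np.linalg.norm(P[i]-P[(i+1)%4]),1) for i in range(4)])
# jar body orientation relative to tool: shoulder front edge px (290,279)-(479,279) of 768 img
s=telemetry.state();z=s['ee_pos'][2]-1.5
a,b=onz('w4',290/1.5,279/1.5,z),onz('w4',479/1.5,279/1.5,z);print('jar yaw',yaw(a,b),np.linalg.norm(a-b))
E
```

```text
[ 489.5 -207.4   36. ] [np.float64(16.9), np.float64(17.9), np.float64(105.9), np.float64(106.5)] [np.float64(102.9), np.float64(100.7), np.float64(103.9), np.float64(102.5)]
[ 489.8 -207.1   36. ] [np.float64(16.7), np.float64(17.6), np.float64(107.1), np.float64(106.6)] [np.float64(72.2), np.float64(72.1), np.float64(71.5), np.float64(73.2)]
jar yaw 17.97875834348843 59.107470331144334
```

```bash
python3 - <<'E'
from h import *
p=np.array([514.2,-280.2,216.5]);R=np.array(telemetry.state()['tcp_rot'])
for zz,(u,v) in ((215,(290,279)),(215,(479,279)),(243.5,(387,493)),(243.5,(387,308)),(243.5,(283,400)),(243.5,(489,400))):
    print(zz,(R.T@(onz('w4',u/1.5,v/1.5,zz)-p)).round(1))
goal(489.6,-207.2,140,17)
E
```

```text
215 [-29.9 -28.6   1.5]
215 [ 29.3 -28.6   1.5]
243.5 [  0.4  27.2 -27. ]
243.5 [  0.3 -28.5 -27. ]
243.5 [-27.7  -2.4 -27. ]
243.5 [ 27.9  -2.4 -27. ]
t 6.15 d [-0.08 -7.72  7.67] w [-0.1 -0.   1. ] at [ 514.2 -280.5  216.7] yaw 18.0 q [-0.07  0.35  0.64  1.73 -0.23  1.14  0.95] F [-0.4 -0.5 -5. ] M [-0.   -0.02  0.06] grip 56.4
```

Request:
{"api": "apply_moves", "payload": {
  "rows": [
    {"delta_pos":[0,-2,0.5],"twist":[0,0,0.5],"gripper":0},
    {"delta_pos":[0,-4.5,2],"twist":[0,0,1],"gripper":0},
    {"delta_pos":[-0.05,-6.5,4],"twist":[0,0,1],"gripper":0},
    {"delta_pos":[-0.1,-7.7,6],"twist":[0,0,1],"gripper":0},
    {"delta_pos":[-0.1,-7.7,7.7],"twist":[0,0,1],"gripper":0},
    {"delta_pos":[-0.1,-7.7,8.7],"twist":[0,0,1],"gripper":0},
    {"delta_pos":[-0.1,-7.7,8.7],"twist":[0,0,1],"gripper":0},
    {"delta_pos":[-0.1,-7.7,8.7],"twist":[0,0,1],"gripper":0}
  ]
}}

```text
time_s: 6.95
ee_pos: [489.8, -209.8, 130.4]
tcp_rot: [[0.957, 0.289, 0.001], [0.289, -0.957, -0.0], [0.001, 0.001, -1.0]]
wrist_force: [-0.0, -0.6, -4.3]
grip_width: 56.2
```

```bash
python3 - <<'E'
from h import *
goal(489.6,-207.2,130,17)
snap('top','t5')
f,T=snap('wrist','w5')
cv2.imwrite('pics/w5b.png',np.clip(1.6*cv2.resize(f['img'],(768,576),interpolation=cv2.INTER_CUBIC),0,255).astype(np.uint8))
f,T=snap('side','s5')
cv2.imwrite('pics/s5b.png',np.clip(2*cv2.resize(f['img'][230:370,240:400],None,fx=4,fy=4,interpolation=cv2.INTER_CUBIC),0,255).astype(np.uint8))
E
```

```text
t 6.95 d [ 0.06 -0.25  0.04] w [ 0.  -0.1 -0.2] at [ 489.8 -209.8  130.4] yaw 16.8 q [-0.17  0.35  0.61  1.94 -0.24  0.93  0.85] F [-0.  -0.6 -4.3] M [-0.05 -0.04  0.02] grip 56.2
```

View pics/w5b.png

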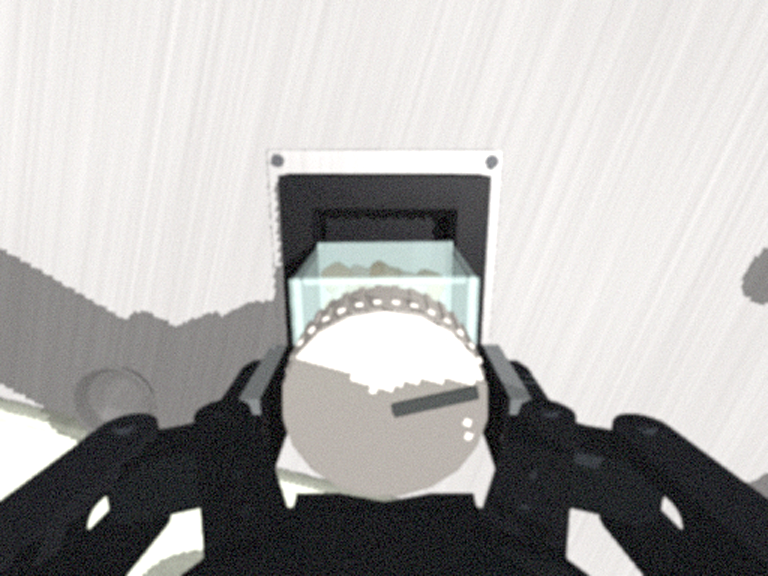

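View pics/s5b.png

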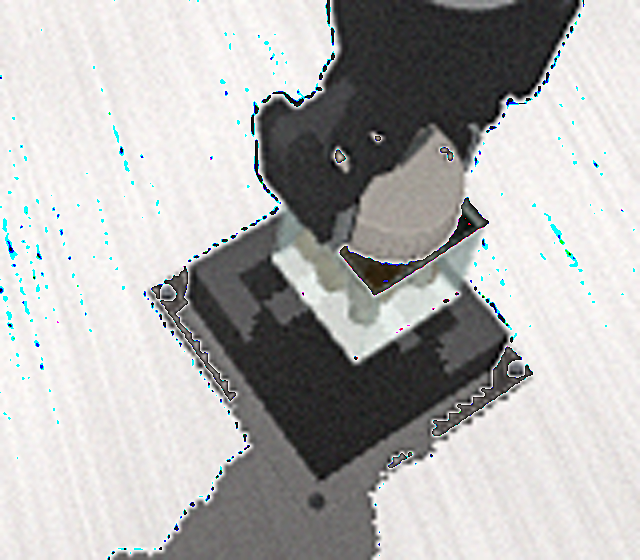

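```bash
python3 - <<'E'
from h import *
p=np.array([489.8,-209.8,130.4]);a=np.load('pics/w5.npz')
R=np.array(telemetry.state()['tcp_rot'])
for zz,(u,v) in ((36,(313,209)),(36,(457,209)),(36,(277,176)),(36,(492,176)),(4,(277,160)),(4,(491,161)),(128.9,(290,279)),(128.9,(479,279)),(63,(318,243)),(63,(454,243))):
    print(zz,(R.T@(onz('w5',u/1.5,v/1.5,zz)-p)).round(1))
E
```

```text
36 [-35.5 -39.5  94.3]
36 [ 36.1 -39.5  94.4]
36 [-52.4 -55.5  94.2]
36 [ 52.5 -55.5  94.4]
4 [-59.  -62.6 126.2]
4 [ 58.6 -62.1 126.4]
128.9 [-29.7 -28.2   1.4]
128.9 [ 29.6 -28.2   1.5]
63 [-29.8 -27.4  67.3]
63 [ 31.2 -27.4  67.4]
```

Request:
{"api": "apply_moves", "payload": {
  "rows": [
    {"delta_pos":[0,-0.35,0.3],"twist":[0,0,-0.2],"gripper":0},
    {"delta_pos":[0,-0.35,1],"twist":[0,0,-0.2],"gripper":0},
    {"delta_pos":[0,-0.35,1.7],"twist":[0,0,-0.2],"gripper":0},
    {"delta_pos":[0,-0.35,2.2],"twist":[0,0,-0.2],"gripper":0},
    {"delta_pos":[0,-0.35,2.6],"twist":[0,0,-0.2],"gripper":0},
    {"delta_pos":[0,-0.35,2.9],"twist":[0,0,-0.2],"gripper":0},
    {"delta_pos":[0,-0.35,3.2],"twist":[0,0,-0.2],"gripper":0},
    {"delta_pos":[0,-0.35,3.5],"twist":[0,0,-0.2],"gripper":0},
    {"delta_pos":[0,-0.35,3.5],"twist":[0,0,-0.2],"gripper":0}
  ]
}}

```text
time_s: 8.0
ee_pos: [487.9, -205.9, 94.4]
tcp_rot: [[0.956, 0.292, -0.001], [0.292, -0.956, 0.0], [-0.001, -0.0, -1.0]]
wrist_force: [-0.1, -0.2, -4.9]
grip_width: 56.3
```

```bash
python3 - <<'E'
from h import *
goal(489.6,-206.4,79.4,17)
E
```

```text
t 8.0 d [0.15 0.1  1.5 ] w [-0.  0.  0.] at [ 487.9 -205.9   94.4] yaw 17.0 q [-0.15  0.39  0.58  1.98 -0.28  0.85  0.88] F [-0.1 -0.2 -4.9] M [0.01 0.03 0.01] grip 56.3
```

Request:
{"api": "apply_moves", "payload": {
  "rows": [
    {"delta_pos":[0.08,0.05,0.3],"twist":[0,0,0],"gripper":0},
    {"delta_pos":[0.08,0.05,0.6],"twist":[0,0,0],"gripper":0},
    {"delta_pos":[0.08,0.05,0.9],"twist":[0,0,0],"gripper":0},
    {"delta_pos":[0.08,0.05,1.1],"twist":[0,0,0],"gripper":0},
    {"delta_pos":[0.08,0.05,1.25],"twist":[0,0,0],"gripper":0},
    {"delta_pos":[0.08,0.05,1.35],"twist":[0,0,0],"gripper":0},
    {"delta_pos":[0.08,0.05,1.4],"twist":[0,0,0],"gripper":0},
    {"delta_pos":[0.08,0.05,1.4],"twist":[0,0,0],"gripper":0}
  ]
}}

```text
time_s: 8.8
ee_pos: [489.1, -206.2, 80.8]
tcp_rot: [[0.956, 0.292, 0.0], [0.292, -0.956, 0.0], [0.0, -0.0, -1.0]]
wrist_force: [-0.1, -0.7, -5.1]
grip_width: 56.5
```

```bash
python3 - <<'E'
from h import *
goal(489.6,-206.4,79.4,17)
E
```

```text
t 8.8 d [0.05 0.03 0.14] w [-0. -0.  0.] at [ 489.1 -206.2   80.8] yaw 17.0 q [-0.14  0.41  0.57  1.98 -0.3   0.83  0.89] F [-0.1 -0.7 -5.1] M [ 0.01  0.04 -0.03] grip 56.5
```

Still hanging freely, with about 1.5 mm to go. I'll creep down until contact.

Request:
{"api": "apply_moves", "payload": {
  "rows": [
    {"delta_pos":[0,0,0.05],"twist":[0,0,0],"gripper":0},
    {"delta_pos":[0,0,0.1],"twist":[0,0,0],"gripper":0},
    {"delta_pos":[0,0,0.15],"twist":[0,0,0],"gripper":0},
    {"delta_pos":[0,0,0.2],"twist":[0,0,0],"gripper":0},
    {"delta_pos":[0,0,0.2],"twist":[0,0,0],"gripper":0}
  ]
}}

```text
time_s: 9.3
ee_pos: [489.4, -206.2, 79.4]
tcp_rot: [[0.956, 0.292, 0.001], [0.292, -0.956, 0.0], [0.001, -0.0, -1.0]]
wrist_force: [-1.2, 1.1, 1.0]
grip_width: 56.4
```

```bash
python3 - <<'E'
from h import *
goal(489.6,-206.4,79.4,17)
E
```

```text
t 9.3 d [ 0.02  0.03 -0.  ] w [-0. -0.  0.] at [ 489.4 -206.2   79.4] yaw 17.0 q [-0.14  0.42  0.57  1.98 -0.3   0.82  0.89] F [-1.2  1.1  1. ] M [ 0.21  0.4  -0.04] grip 56.4
```

Request:
{"api": "apply_moves", "payload": {
  "rows": [
    {"delta_pos":[0,0,0],"twist":[0,0,-2],"gripper":0},
    {"delta_pos":[0,0,0],"twist":[0,0,-4],"gripper":0},
    {"delta_pos":[0,0,0],"twist":[0,0,-6],"gripper":0},
    {"delta_pos":[0,0,0],"twist":[0,0,-9],"gripper":0},
    {"delta_pos":[0,0,0],"twist":[0,0,-12],"gripper":0},
    {"delta_pos":[0,0,-0.02],"twist":[0,0,-15],"gripper":0},
    {"delta_pos":[0,0,-0.03],"twist":[0,0,-18],"gripper":0},
    {"delta_pos":[0,0,-0.04],"twist":[0,0,-21],"gripper":0},
    {"delta_pos":[0,0,-0.05],"twist":[0,0,-24],"gripper":0},
    {"delta_pos":[0,0,-0.05],"twist":[0,0,-24],"gripper":0}
  ],
  "newtons": 70
}}

```text
time_s: 10.3
ee_pos: [489.0, -206.3, 79.7]
tcp_rot: [[0.755, 0.656, 0.0], [0.656, -0.755, 0.0], [0.001, -0.0, -1.0]]
wrist_force: [-1.4, 1.6, 2.4]
grip_width: 56.4
```

```bash
python3 - <<'E'
from h import *
goal(489.6,-206.4,79.4,17)
f,T=snap('wrist','w6')
cv2.imwrite('pics/w6b.png',np.clip(1.6*cv2.resize(f['img'],(768,576),interpolation=cv2.INTER_CUBIC),0,255).astype(np.uint8))
E
```

```text
t 10.3 d [0.04 0.05 0.03] w [-0. -0. 24.] at [ 489.  -206.3   79.7] yaw 41.0 q [-0.06  0.4   0.47  1.98 -0.24  0.82  1.26] F [-1.4  1.6  2.4] M [ 0.18  0.51 -0.03] grip 56.4
```

View pics/w6b.png

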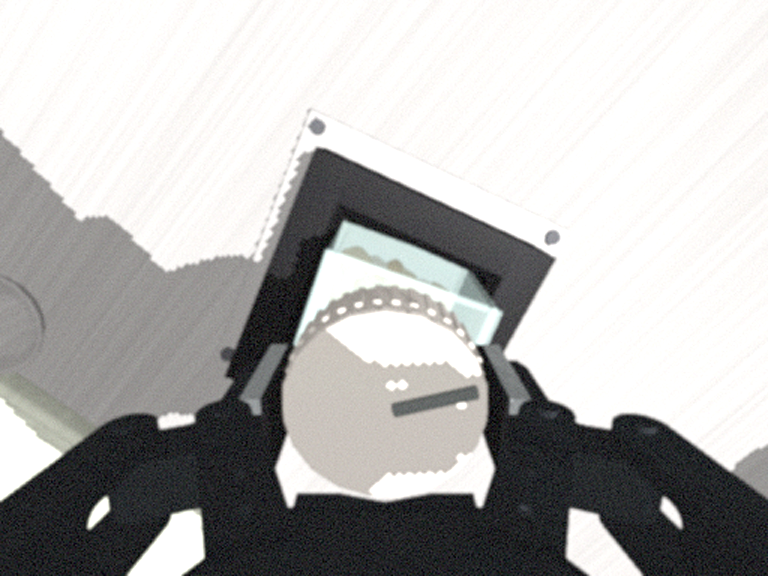

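```bash
python3 - <<'E'
from h import *
yaw=lambda a,b:np.degrees(np.arctan2(*(b-a)[1::-1]))
for z,A,B in((78.2,(327,248),(500,313)),(36,(322,150),(553,258)),(4,(317,126),(552,237)),(12,(344,222),(466,270))):
    a,b=onz('w6',A[0]/1.5,A[1]/1.5,z),onz('w6',B[0]/1.5,B[1]/1.5,z);print(z,yaw(a,b),np.linalg.norm(a-b))
r=yaw(onz('w6',392/1.5,411/1.5,106),onz('w6',478/1.5,391/1.5,106));print('rib',r)
E
```

```text
78.2 19.841728639793146 58.52542455805116
36 16.42641852398224 100.18276375005856
4 16.460861061291194 117.9281558298467
12 19.303933443802325 59.3021564903394
rib 55.5728803380302
```

Request:
{"api": "apply_moves", "payload": {
  "rows": [
    {"delta_pos":[0,0,-0.01],"twist":[0,0,-3],"gripper":0},
    {"delta_pos":[0,0,-0.01],"twist":[0,0,-6],"gripper":0},
    {"delta_pos":[0,0,-0.02],"twist":[0,0,-9],"gripper":0},
    {"delta_pos":[0,0,-0.03],"twist":[0,0,-12],"gripper":0},
    {"delta_pos":[0,0,-0.04],"twist":[0,0,-15],"gripper":0},
    {"delta_pos":[0,0,-0.05],"twist":[0,0,-18],"gripper":0},
    {"delta_pos":[0,0,-0.06],"twist":[0,0,-21],"gripper":0},
    {"delta_pos":[0,0,-0.07],"twist":[0,0,-24],"gripper":0},
    {"delta_pos":[0,0,-0.07],"twist":[0,0,-27],"gripper":0},
    {"delta_pos":[0,0,-0.07],"twist":[0,0,-30],"gripper":0},
    {"delta_pos":[0,0,-0.07],"twist":[0,0,-30],"gripper":0}
  ]
}}

```text
time_s: 11.45
ee_pos: [489.0, -206.4, 80.9]
tcp_rot: [[0.326, 0.945, 0.0], [0.945, -0.326, 0.001], [0.001, -0.0, -1.0]]
wrist_force: [-4.0, 1.6, 7.0]
grip_width: 56.4
```

```bash
python3 - <<'E'
from h import *
goal(489.6,-206.4,79.4,17)
f,T=snap('wrist','w7')
cv2.imwrite('pics/w7b.png',np.clip(1.6*cv2.resize(f['img'],(768,576),interpolation=cv2.INTER_CUBIC),0,255).astype(np.uint8))
E
```

```text
t 11.45 d [0.02 0.06 0.15] w [-0. -0. 54.] at [ 489.  -206.4   80.9] yaw 71.0 q [ 0.03  0.38  0.35  1.98 -0.17  0.81  1.72] F [-4.   1.6  7. ] M [0.32 0.82 0.03] grip 56.4
```

View pics/w7b.png

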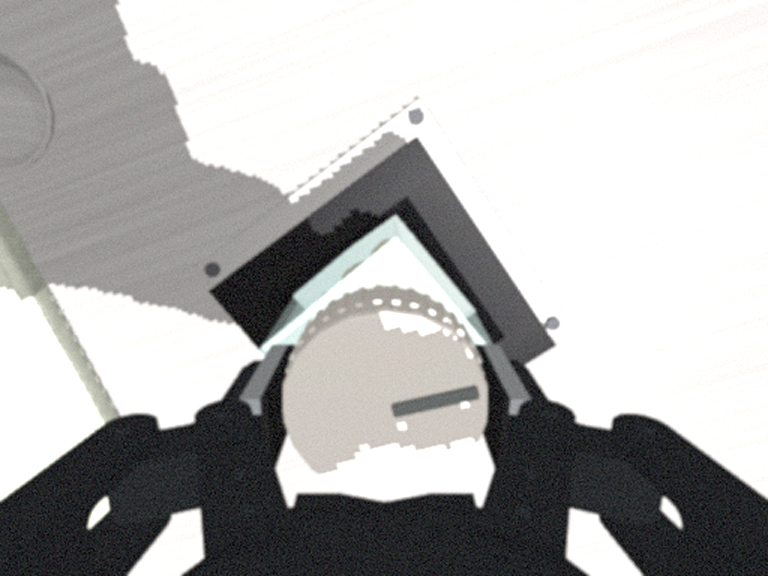

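Request:
{"api": "apply_moves", "payload": {
  "rows": [
    {"delta_pos":[0,0,-0.01],"twist":[0,0,-2],"gripper":0},
    {"delta_pos":[0,0,-0.01],"twist":[0,0,-4],"gripper":0},
    {"delta_pos":[0,0,-0.02],"twist":[0,0,-6],"gripper":0},
    {"delta_pos":[0,0,-0.02],"twist":[0,0,-6],"gripper":0}
  ]
}}

```text
time_s: 11.9
ee_pos: [489.0, -206.5, 81.2]
tcp_rot: [[0.226, 0.974, 0.0], [0.974, -0.226, 0.0], [0.001, 0.0, -1.0]]
wrist_force: [-3.8, 2.0, 8.4]
grip_width: 56.5
```

```bash
python3 - <<'E'
from h import *
goal(489.6,-206.4,79.4,17)
E
```

```text
t 11.9 d [0.02 0.06 0.18] w [-0.  -0.  59.9] at [ 489.  -206.5   81.2] yaw 76.9 q [ 0.05  0.37  0.32  1.98 -0.16  0.81  1.81] F [-3.8  2.   8.4] M [ 0.31  0.82 -0.01] grip 56.5
```

Request:
{"api": "apply_moves", "payload": {
  "rows": [
    {"delta_pos":[0,0,-0.01],"twist":[0,0,-2],"gripper":0},
    {"delta_pos":[0,0,-0.02],"twist":[0,0,-4],"gripper":0},
    {"delta_pos":[0,0,-0.08],"twist":[0,0,-4],"gripper":0},
    {"delta_pos":[0,0,-0.14],"twist":[0,0,-4],"gripper":0},
    {"delta_pos":[0,0,-0.2],"twist":[0,0,-4],"gripper":0},
    {"delta_pos":[0,0,-0.2],"twist":[0,0,-4],"gripper":0}
  ]
}}

```text
time_s: 12.5
ee_pos: [489.0, -206.5, 83.2]
tcp_rot: [[0.158, 0.987, 0.0], [0.987, -0.158, 0.0], [0.0, 0.0, -1.0]]
wrist_force: [-4.1, 2.0, 7.6]
grip_width: 56.4
```

```bash
python3 - <<'E'
from h import *
goal(489.6,-206.4,79.4,17)
f,T=snap('wrist','w8')
cv2.imwrite('pics/w8b.png',np.clip(1.2*cv2.resize(f['img'],(768,576),interpolation=cv2.INTER_CUBIC),0,255).astype(np.uint8))
E
```

```text
t 12.5 d [0.02 0.06 0.38] w [-0.  -0.  63.9] at [ 489.  -206.5   83.2] yaw 80.9 q [ 0.06  0.37  0.31  1.98 -0.15  0.82  1.87] F [-4.1  2.   7.6] M [0.35 0.89 0.01] grip 56.4
```

View pics/w8b.png

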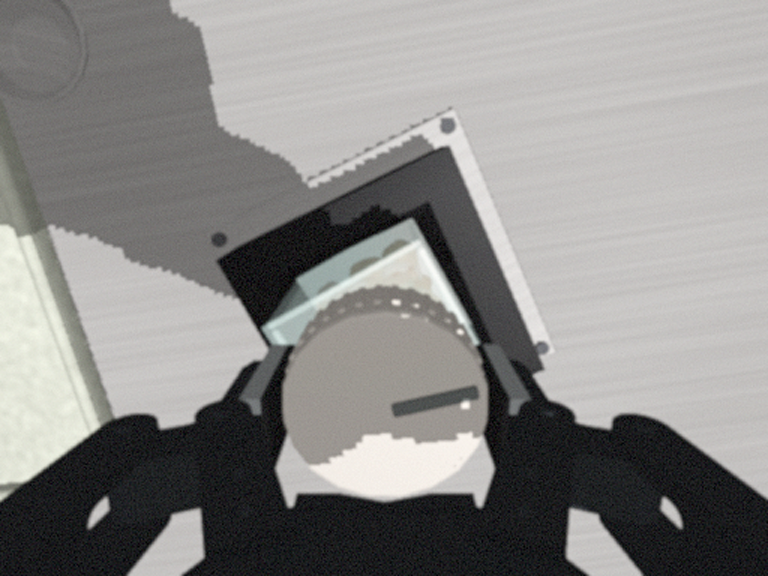

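```bash
python3 - <<'E'
from h import *
goal(489.6,-206.4,79.4,17)
im=cv2.imread('pics/w8.png');c=im[130:240,165:345];cv2.imwrite('pics/w8c.png',np.clip(1.5*cv2.resize(c,None,fx=4.4,fy=4.4,interpolation=cv2.INTER_CUBIC),0,255).astype(np.uint8))
f,T=snap('side','s8')
cv2.imwrite('pics/s8b.png',np.clip(1.5*cv2.resize(f['img'][240:370,260:390],None,fx=4.4,fy=4.4,interpolation=cv2.INTER_CUBIC),0,255).astype(np.uint8))
E
```

```text
t 12.55 d [0.02 0.06 0.38] w [-0.  -0.  63.9] at [ 489.  -206.5   83.2] yaw 80.9 q [ 0.06  0.37  0.31  1.98 -0.15  0.82  1.87] F [-4.7  2.   7.9] M [0.23 0.87 0.04] grip 56.5
```

View pics/w8c.png

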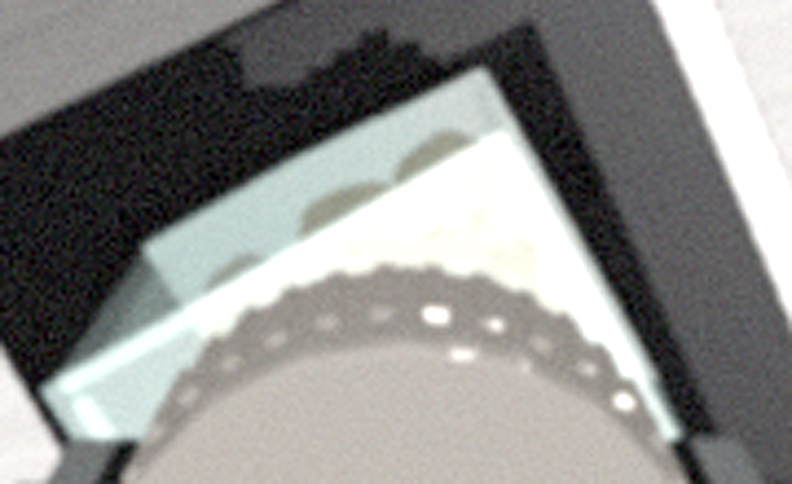

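View pics/s8b.png

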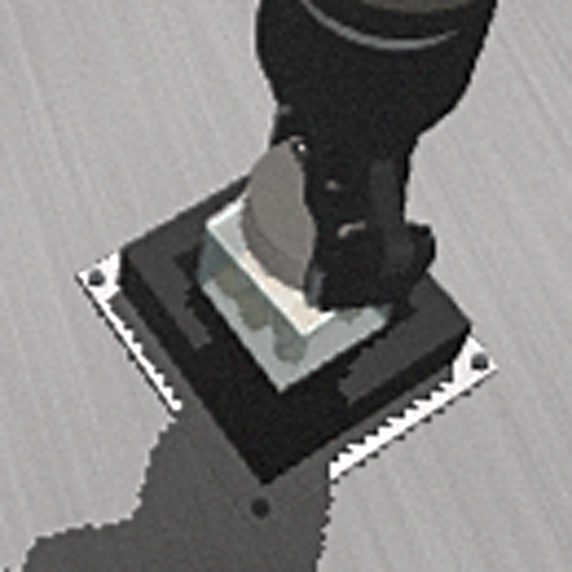

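Request:
{"api": "apply_moves", "payload": {
  "rows": [
    {"delta_pos":[0,0,-0.05],"twist":[0,0,0],"gripper":0},
    {"delta_pos":[0,0,-0.1],"twist":[0,0,0],"gripper":0},
    {"delta_pos":[0,0,-0.2],"twist":[0,0,0],"gripper":0},
    {"delta_pos":[0,0,-0.3],"twist":[0,0,0],"gripper":0},
    {"delta_pos":[0,0,-0.3],"twist":[0,0,0],"gripper":0}
  ]
}}

```text
time_s: 13.1
ee_pos: [489.0, -206.4, 85.0]
tcp_rot: [[0.157, 0.988, -0.0], [0.988, -0.157, -0.0], [-0.0, -0.0, -1.0]]
wrist_force: [-1.1, -0.3, -0.3]
grip_width: 56.1
```

```bash
python3 - <<'E'
from h import *
goal(489.6,-206.4,79.4,17)
f,T=snap('wrist','w9')
im=f['img'];c=im[130:240,165:345];cv2.imwrite('pics/w9c.png',np.clip(1.5*cv2.resize(c,None,fx=4.4,fy=4.4,interpolation=cv2.INTER_CUBIC),0,255).astype(np.uint8))
E
```

```text
t 13.1 d [0.01 0.06 0.56] w [-0.  0. 64.] at [ 489.  -206.4   85. ] yaw 81.0 q [ 0.06  0.37  0.31  1.98 -0.15  0.82  1.87] F [-1.1 -0.3 -0.3] M [0.   0.29 0.01] grip 56.1
```

View pics/w9c.png

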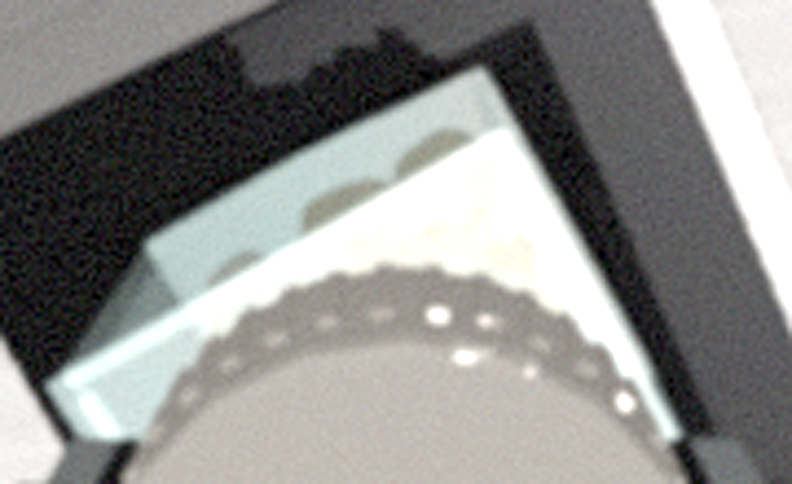

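Request:
{"api": "apply_moves", "payload": {
  "rows": [
    {"delta_pos":[0,0,-0.2],"twist":[0,0,0],"gripper":0},
    {"delta_pos":[0,0,-0.5],"twist":[0,0,0],"gripper":0},
    {"delta_pos":[0,0,-0.9],"twist":[0,0,0],"gripper":0},
    {"delta_pos":[0,0,-1.4],"twist":[0,0,0],"gripper":0},
    {"delta_pos":[0,0,-1.9],"twist":[0,0,0],"gripper":0},
    {"delta_pos":[0,0,-2.4],"twist":[0,0,0],"gripper":0},
    {"delta_pos":[0,0,-2.8],"twist":[0,0,0],"gripper":0},
    {"delta_pos":[0,0,-3.0],"twist":[0,0,0],"gripper":0},
    {"delta_pos":[0,0,-3.0],"twist":[0,0,0],"gripper":0},
    {"delta_pos":[0,0,-3.0],"twist":[0,0,0],"gripper":0}
  ]
}}

```text
time_s: 14.15
ee_pos: [489.0, -206.1, 115.1]
tcp_rot: [[0.156, 0.988, -0.0], [0.988, -0.156, 0.0], [0.0, -0.0, -1.0]]
wrist_force: [-0.8, -0.4, -1.0]
grip_width: 56.3
```

```bash
python3 - <<'E'
from h import *
goal(489.6,-206.4,79.4,17)
f,T=snap('wrist','w10')
cv2.imwrite('pics/w10b.png',np.clip(1.2*cv2.resize(f['img'],(768,576),interpolation=cv2.INTER_CUBIC),0,255).astype(np.uint8))
f,T=snap('side','s10')
cv2.imwrite('pics/s10b.png',np.clip(1.5*cv2.resize(f['img'][230:370,260:390],None,fx=4.2,fy=4.2,interpolation=cv2.INTER_CUBIC),0,255).astype(np.uint8))
E
```

```text
t 14.15 d [-0.02  0.06  3.57] w [-0. -0. 64.] at [ 489.  -206.1  115.1] yaw 81.0 q [ 0.05  0.32  0.32  1.95 -0.13  0.88  1.85] F [-0.8 -0.4 -1. ] M [-0.01  0.02  0.03] grip 56.3
```

View pics/w10b.png

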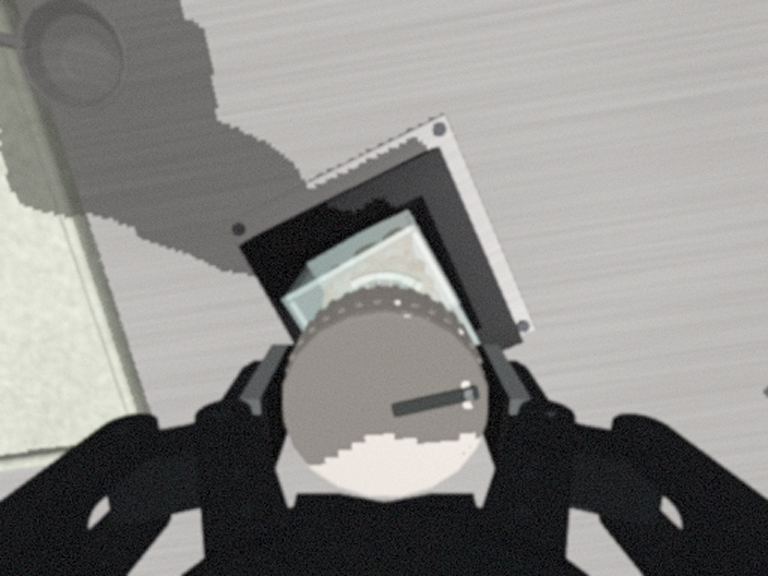

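View pics/s10b.png

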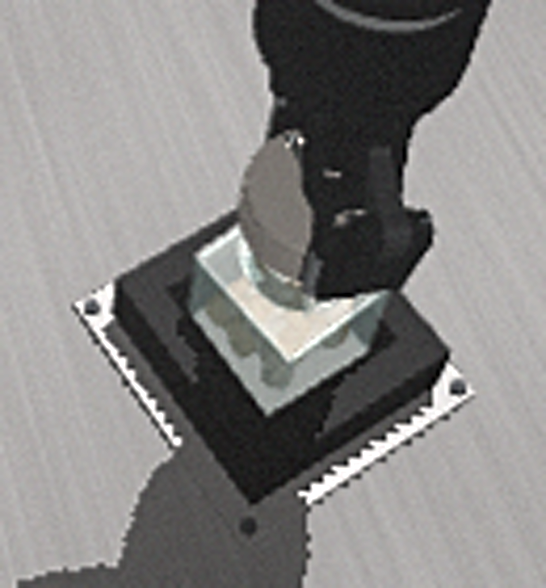

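```bash
python3 - <<'E'
from h import *
for yw in (19,21):
  for z in (78,82):
    for k in (0,90,180,270):
      a=np.radians(yw+k+45);p=np.array([489.3+42.4*np.cos(a),-206.4+42.4*np.sin(a),z]);print(yw,z,k,np.round(proj('s10',p),1),(np.array(proj('w10',p))*1.5).round(1))
# triangulate top-right corner seen in wrist (413,224)/1.5 at 78, size check via two corners
a,b=onz('w10',413/1.5,224/1.5,78),onz('w10',284/1.5,299/1.5,78);print(a,b,np.linalg.norm(a-b))
E
```

```text
19 78 0 [331.3 273.5] [484.5 355.6]
19 78 90 [306.  289.8] [418.3 226.8]
19 78 180 [328.1 316.1] [283.  297.7]
19 78 270 [353.9 298.2] [356.3 416.7]
19 82 0 [331.6 272.3] [486.6 359.7]
19 82 90 [306.2 288.7] [419.1 228.4]
19 82 180 [328.4 315.1] [280.8 300.7]
19 82 270 [354.3 297.1] [355.7 421.8]
21 78 0 [330.5 273.4] [485.7 352.4]
21 78 90 [305.9 290.6] [414.6 225.7]
21 78 180 [328.9 316.3] [282.1 301.1]
21 78 270 [353.9 297.4] [359.6 417.5]
21 82 0 [330.8 272.2] [487.8 356.4]
21 82 90 [306.1 289.4] [415.3 227.3]
21 82 180 [329.3 315.2] [280.  304.2]
21 82 270 [354.3 296.3] [359.1 422.7]
[ 449.8241195  -189.65442942   78.        ] [ 471.31984679 -244.22561278   78.        ] 58.65219811889062
```

Side picture: the jar's near shoulder corner is at (329.0,316.2), against a predicted (328.9,316.3) for a fully seated jar. The lid is held clear above the mouth, so I'm handing in.

```bash
python3 -c "
from h import *
goal(489,-206,115,81)
print(order.close_job())"
```

```text
t 14.25 d [ 0.02  0.01 -0.01] w [-0. -0.  0.] at [ 488.9 -206.1  114.9] yaw 81.0 q [ 0.05  0.32  0.32  1.95 -0.13  0.88  1.85] F [ 0.2 -0.3 -1.7] M [-0.01 -0.01  0.01] grip 56.3
the job is handed in; nothing more can be done
None
```

The jar is seated in the smaller black block and its lid is off. I handed the job in at 14.3 s with the lid held level about 16 mm above the open jar.

- **Seating:** I carried the square jar by its lid. It touched the socket floor at exactly the height worked out for full depth.
- **Unscrewing:** I turned the lid about 64° counter-clockwise. The jar took up about 4° of play and then held. I lifted the lid straight up by about 36 mm in all.
- **Last checks:** The jar's shoulder corner in the side picture was within 0.2 px of where a fully seated jar should show. The wrist pictures show the lid clear of the neck, and the last force reading was about that of the lid alone (-0.3 to -1.7 N).
- **What disagreed:** In the first 2 mm of the lift the wrist still read about 8 N upward. It fell to nearly zero 2 mm higher. I took it to be the springy liner, but I did not confirm that.

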